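Seat the lens retaining ring with the two-pin spanner

ROBOT

A 6-joint arm with a two-finger parallel gripper is mounted at the origin on a cart in front of the work surface, level with it; the furniture and walls round the work are solid. World frame = base frame: x ahead of the robot, y to its left, z up, the work surface at z = 0. Lengths are in mm, angles in rad, forces in N, time in s.
With the tool pointing down it reaches from about 275 to 750 mm from the base axis. Payload 10.2 kg.
Tool frame: the origin (TCP) lies where the fingers leave the gripper's body, on its centre line; the fingertips stand 73 mm ahead of it and the grasp point (between the pads) lies 54 mm ahead of it; z points along the fingers, y is the line along which they close (so a half turn about z gives the same grasp; the last joint's range is limited). The gripper opens to 85 mm and grips with 20 to 120 N. Pads are 22 mm wide; open, the fingers measure 114 mm over their backs; the gripper's body (76 mm by 85 mm) begins 54 mm behind the grasp point. The pads swing forward as they close: fully open they stand 13 mm farther back than shut.
Start: joints at [-1.482, 0.313, 1.498, -0, 1.331, -0.223], TCP at [161.043, -499.697, 303.894] pointing down, gripper open.
Joint ranges: [-2.94, 2.94], [-0.97, 2.17], [0.19, 2.56], [-1.23, 4.37], [0.02, 3.11], [-2.88, 2.88]. Speed limits (rad/s): [2.39, 2.39, 3.01, 3.14, 3.14, 3.14].

INTERFACE

Orientations are given as a unit quaternion [w, x, y, z].
In Python, from rig import ctrl gives the robot as it stands.
- The arm moves only by the shell command python3 -m creep 'ROWS' [OPENING] [FORCE]. ROWS is JSON, a list that holds one entry, the list of rows, each a list of 6 numbers: the shift along the world's x, y, z in units of 25 mm (1.0 is 25 mm), then the turn, a rotation vector about the world's x, y, z in units of 5 degrees (1.0 is 5 degrees). In form: [[[x, y, z, ax, ay, az], ...]]. A call has 1 to 20 rows; each row is the pose to reach, as a shift and turn from the pose commanded when the call began; what a row does not reach only later rows make up. A row lasts 1/12 s, in which the tool goes at most 41.7 mm and 7.16 degrees, less where a joint would pass 70% of its speed; a pose out of reach is approached as far as the arm can. A call with a gripper value outside its range is refused whole. OPENING is the finger opening in mm, from 0 to 85.4, set as the call begins (- or left out, the last holds). The fingers move at their own pace and stop on an object; FORCE is the grip in N (left out, the last holds). Time passes only in rows, so rows that repeat a pose let the fingers close. It gives the time, the measured TCP pose, the force, the opening and the grip force at its end, in the units of the state.
- ctrl.sense(): the state, without advancing time (a new reading comes with each control period).
- ctrl.capture(name): name is "scene" or "top" or "wrist"; returns a dict with "image" (400x640x3 uint8, red, green, blue), "fx", "fy", "cx", "cy" (pixels), "R" (3x3) and "t" (3): a world point X has camera coordinates R X + t. Camera axes: x right, y down, z forward; pixel columns grow to the right and rows downward; lengths in mm; the calibration is good to about 2 mm. A picture is of the moment at which its call begins. There is no depth.
- ctrl.finish_job(): hands the job in; it is judged then, once.
The state is a dict: "time_s": time; "joints": joint angles; "dq": joint speeds; "tau": joint torques, N m; "eef_pos": TCP position; "ee_rot": TCP orientation; "force": force on the tool from outside, world axes, zero at the start; "wrist_torque": the same for the moment, N m; "grip_width": opening from 0.0 (shut) to 1.0 (fully open); "grip_force": force on a finger pad.
Only numpy, scipy, OpenCV 4.12 (cv2) and the standard library are available. Lean on these libraries where they do the work, as an engineer would, in place of code of your own. Each camera call takes 0.05 s, during which the arm holds its last target. There are 200 camera calls.

TASK

The ring that holds the lens in the lens holder has come loose. Take the two-pin spanner from its stand, feel its pins into the ring's two holes and turn the ring clockwise until it is fully seated against its stop, gently: never press or twist hard on the holder, touch it only with the spanner and leave the things around where they are. Then put the spanner back in its stand, pins down and fully home.

Things in the scene. Friction and masses are not known exactly. Their poses are not given: they have to be found in the camera images.
- lens_cell: lens holder, fixed: black round barrel (78 mm across, rim 60 mm above the table) on a dark 96x86x8 mm foot. Its open bore, 56 mm across, holds a flat aluminium ring whose face lies 8 mm below the rim. Origin at the centre of the foot's underside, on the barrel's axis; z up; +x points to the short white line on the rim
- ring_face (a point): point on the barrel's axis at the height of the ring's face, 52 mm above the table; has the holder's axes and does not turn with the ring. The ring has two holes, 7 mm across and 7 mm deep (blind), 32 mm apart on opposite sides of the axis, and a 15 mm hole over the lens. All spanner contacts on the holder must stay below 40 N in sum (0.5 N m of twist is 31 N)
- retaining_ring (a joint): turn of the ring, rad: 0 seated on its solid stop, negative while loose (-0.95 to -0.6 at the start); grows clockwise seen from above. Friction of 0.15 N m keeps it where it is left. Does not tell where the holes stand: when seated, the line through them lies up to 0.4 rad either way of the holder's x axis, anew each time; loose by q it stands |q| further anticlockwise
- spanner: steel two-pin spanner, 130 to 210 g, 78 mm high, upright in its stand. Origin midway between the pin tips, z up along the handle, x along the line through both pins. Pins 5 mm thick, 10 mm long, at x = -16 and +16 mm; round head 48 mm across at z = 10 to 20 mm; flat upright handle at z = 20 to 78 mm, 40 mm along x, 14 mm thick along y, to be grasped from above across its 14 mm
- spanner_grip (a point): centre of the part of the handle to grasp, 52 mm above the pin tips; the spanner's axes
- spanner_stand: spanner stand, fixed: low round wooden pot, 68 mm across (foot 80 mm), 27 mm high; pocket 52 mm across with a shoulder 16 mm above the table on which the spanner's head rests, the pins hanging in the 43 mm wide well inside; at home the pin tips are 6 mm above the table, at any turn about the upright. Origin at the centre of its underside, z up
- white_jar: bystander, to be left alone: white screw-lid jar, 34 mm across, 45 mm high
- reagent_bottle: bystander, to be left alone: square dark bottle with black cap, 35x31 mm, 60 mm high
- dropper_bottle: bystander, to be left alone: small white bottle with a pointed dropper tip, 25 mm across, 66 mm high
- light_cover: bystander, to be left alone: black square cover, 54x52 mm, 33 mm high
- jar_lid: bystander, to be left alone: white jar lid lying flat, 32 mm across, 20 mm high
- marker: bystander, to be left alone: pen lying flat, 131 mm long
Things that resemble listed ones, but are neither listed nor needed, are in the scene too. Leave any green look-alike of the spanner alone. There is more than one size of the spanner_stand; the one meant has the size given above.

How it is judged (in metres and radians):
On the way, in this order (a step that is already met when the one before it is completed fails the run):
1. the spanner is lifted out of its stand (z of spanner in the frame of spanner_stand above 0.035 m), for 0.1 s.
2. both pins are in the ring's holes (tips over 3 mm below the ring's face, spanner on the barrel's axis within 3 mm, upright within 0.1 rad) while the ring is still loose (z of spanner in the frame of ring_face below -0.003 m and horizontal distance between spanner and ring_face below 0.003 m and angle between spanner's own z axis and vertical below 0.1 rad and value of joint retaining_ring below -0.2 rad), for 0.2 s.
3. the ring is turned to within 0.04 rad of its stop with the pins in its holes (z of spanner in the frame of ring_face below -0.003 m and horizontal distance between spanner and ring_face below 0.003 m and angle between spanner's own z axis and vertical below 0.1 rad and value of joint retaining_ring above -0.04 rad), for 0.2 s.
At the end, for the whole second after the job is handed in: the ring is within 0.05 rad of its stop, and the spanner is back in its stand, at rest: within 5 mm of the stand's axis, tips 3 to 9 mm above the stand's underside, upright within 0.08 rad (value of joint retaining_ring above -0.05 rad and horizontal distance between spanner and spanner_stand below 0.005 m and z of spanner in the frame of spanner_stand between 0.003 and 0.009 m and angle between spanner's own z axis and vertical below 0.08 rad and linear speed of spanner below 0.02 m/s); the robot touches nothing.
It fails at once if the spanner bears on the lens holder or its ring with more than 40 N in all (contact force between spanner and lens_cell above 40 N).
It fails at once if the gripper's fingers press on the lens holder with more than 2 N (contact force between the fingers and lens_cell above 2 N).
It fails at once if a bystander is moved by more than 30 mm (distance of any of white_jar, reagent_bottle, dropper_bottle, light_cover, jar_lid, marker from where it was at the start of the episode above 0.03 m).
It also fails if it takes over 72 s, if anything falls off the work surface, if the arm or the gripper's body presses on something with over 40 N, if the wrist force passes 120 N, or if a joint passes its speed limit or range.

## Working session

There is one attempt and no reset: what is moved stays moved. The work goes in short steps, Python scripts to look and compute and a shell command to move; the robot and the scene stay as the last step left them, time stands still between calls to the robot, and variables do not carry over. Pictures are saved under pics/ and viewed, at most 10 in all, crops included, and the job is handed in when it is done.

```bash
mkdir -p pics; ls; cat > h.py <<'E'
import numpy as np, cv2
from rig import ctrl
def cap(n,name):
    d=ctrl.capture(n); cv2.imwrite(f'pics/{name}.png',d['image'][:,:,::-1])
    np.savez(f'pics/{name}.npz',**{k:np.array(v) for k,v in d.items()}); return d
def ld(name): return dict(np.load(f'pics/{name}.npz'))
def ray(d,u,v,z):
    R=np.array(d['R']);t=np.array(d['t']).ravel();c=-R.T@t
    r=R.T@np.array([(u-d['cx'])/d['fx'],(v-d['cy'])/d['fy'],1]); return c+r*(z-c[2])/r[2]
def proj(d,X):
    p=np.array(d['R'])@np.array(X,float)+np.array(d['t']).ravel(); return np.array([d['fx']*p[0]/p[2]+d['cx'],d['fy']*p[1]/p[2]+d['cy']])
E
python3 - <<'E'
from h import *
for n in ['scene','top','wrist']:
    d=cap(n,n+'0'); print(n,d['fx'],-np.array(d['R']).T@np.array(d['t']).ravel())
s=ctrl.sense();print(s)
a=cv2.imread('pics/top0.png');
E
```

```text
pics
scene 383.34642905646433 [  12.31255708 -991.59090247  841.50804523]
top 519.1044680117453 [ 250.39935565   57.3095422  1841.62352945]
wrist 329.53027982228946 [ 234.73952127 -476.0506489   373.14690593]
{'time_s': 0.15, 'joints': array([-1.48241249e+00,  3.13279231e-01,  1.49822942e+00, -7.84270255e-06,
        1.33097961e+00, -2.23391360e-01]), 'dq': array([ 0.00091143, -0.00214568, -0.00218208, -0.00055543,  0.00205143,
       -0.00010546]), 'tau': array([ 2.18741501e-03, -4.12367678e+01, -2.59796280e+01, -9.40790665e-05,
        3.25088076e-03, -1.48105136e-05]), 'eef_pos': array([ 161.02404347, -499.57519057,  303.50060387]), 'ee_rot': array([-4.47037585e-04,  9.87873870e-01,  1.55257903e-01,  2.64052330e-05]), 'force': array([-0.56743587,  0.0100974 ,  0.82424057]), 'wrist_torque': array([ 2.17542047e-02, -5.51479634e-03, -8.75397166e-05]), 'grip_force': 0.0, 'grip_width': 1.0007313932418809}
```

View pics/top0.png

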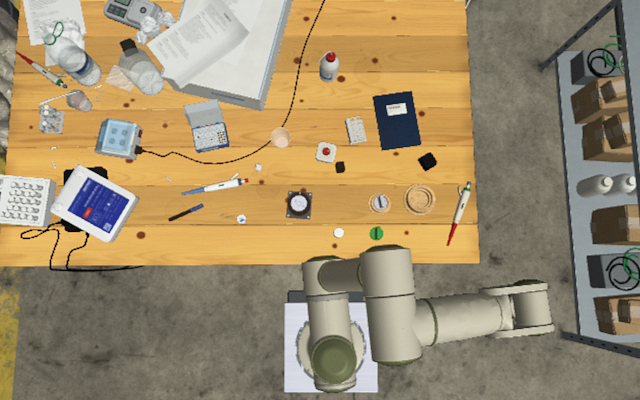

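View pics/scene0.png

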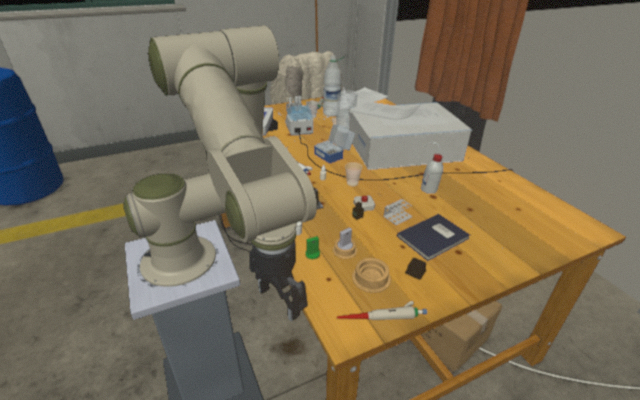

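The top view shows the holder at about (299,205). The grey spanner is in a small stand at (380,203), with a larger empty pot at (420,199) and the green look-alike at (377,233). I'll enlarge that area.

```bash
python3 - <<'E'
from h import *
a=cv2.imread('pics/top0.png')[175:255,280:440]; cv2.imwrite('pics/c0.png',cv2.resize(a,None,fx=5,fy=5,interpolation=cv2.INTER_CUBIC))
d=ld('top0')
for n,u,v,z in [('cell',299,205,55),('stand',380,203,20),('big',420,199,20),('green',377,233,40),('dropper',339,233,30)]: print(n,ray(d,u,v,z).round(0))
print(d['R'].round(2))
d=ld('wrist0');print(d['R'].round(2))
E
```

```text
cell [482. 104.  55.]
stand [ 493. -182.   20.]
big [ 506. -324.   20.]
green [ 385. -166.   40.]
dropper [386. -35.  30.]
[[-0.01 -1.    0.  ]
 [-0.99  0.   -0.16]
 [ 0.16 -0.   -0.99]]
[[ 0.31 -0.95 -0.  ]
 [-0.91 -0.29  0.3 ]
 [-0.29 -0.09 -0.95]]
```

View pics/c0.png

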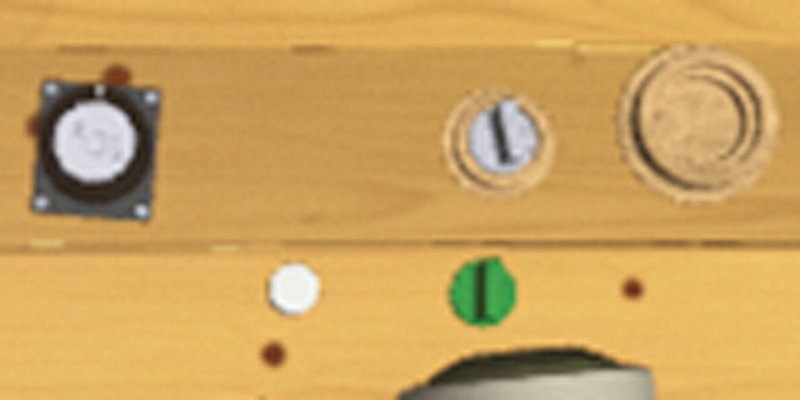

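```bash
python3 -m creep '[[[13.3,12.7,0,0,0,-2],[13.3,12.7,0,0,0,-2],[13.3,12.7,0,0,0,-2],[13.3,12.7,0,0,0,-2],[13.3,12.7,0,0,0,-2],[13.3,12.7,0,0,0,-2],[13.3,12.7,0,0,0,-2],[13.3,12.7,0,0,0,-2],[13.3,12.7,0,0,0,-2],[13.3,12.7,0,0,0,-2],[13.3,12.7,-2,0,0,-2],[13.3,12.7,-2,0,0,-2],[13.3,12.7,-2,0,0,-2],[13.3,12.7,-2,0,0,-2]]]'
python3 - <<'E'
from h import *
d=cap('wrist','w1'); s=ctrl.sense(); print(s['eef_pos'],s['ee_rot'],s['time_s'])
E
```

```text
time_s: 1.32
eef_pos: [493.5, -181.7, 253.2]
ee_rot: [-0.001, 0.998, 0.069, -0.001]
force: [0.1, 0.5, -0.2]
grip_width: 0.994
grip_force: 0.0
[ 493.41892652 -182.57165056  254.29385254] [ 1.14335035e-04  9.97638014e-01  6.86904357e-02 -6.78883255e-05] 1.3667
```

View pics/w1.png

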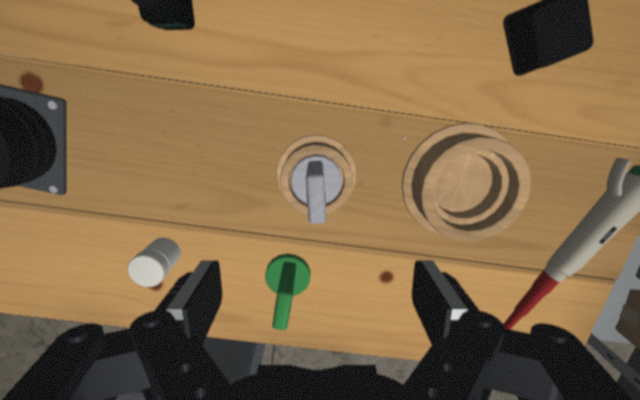

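The wrist view shows the stand with its rim centred near (316,174), and the handle's top face spanning about (316,175) to (317,221). I'll refine this with an overlaid model.

```bash
cat >> h.py <<'E'
def circ(d,x,y,z,r,n=90):
    a=np.linspace(0,2*np.pi,n); return np.array([proj(d,[x+r*np.cos(t),y+r*np.sin(t),z]) for t in a])
def crop(d,out,x0,y0,x1,y1,f,curves=[]):
    im=d['image'][y0:y1,x0:x1,::-1]; im=cv2.resize(im,None,fx=f,fy=f,interpolation=cv2.INTER_CUBIC)
    for c,col in curves: cv2.polylines(im,[np.int32((c-[x0,y0]+.5)*f)],False,col,1)
    cv2.imwrite(f'pics/{out}.png',im)
def rect(d,x,y,z,th,a,b):
    c,s=np.cos(th),np.sin(th); return np.array([proj(d,[x+u*c-v*s,y+u*s+v*c,z]) for u,v in [(a,b),(a,-b),(-a,-b),(-a,b),(a,b)]])
E
python3 - <<'E'
from h import *
d=ld('w1'); h=ray(d,317,198,84); p=ray(d,316,174,27); print(h,p)
b=ray(d,317,178,84);e=ray(d,318,220,84);th=np.arctan2(b[1]-e[1],b[0]-e[0]);print(np.degrees(th),np.linalg.norm(b-e))
g=(0,255,0)
crop(d,'c1',260,120,380,235,5,[(circ(d,p[0],p[1],27,34),g),(circ(d,p[0],p[1],27,26),g),(circ(d,p[0],p[1],0,40),(255,0,0)),(rect(d,h[0],h[1],84,th,20,7),(0,0,255)),(circ(d,h[0],h[1],26,24),(255,0,255))])
E
```

```text
[ 495.84058331 -181.85179497   84.        ] [ 500.84339009 -180.24917996   27.        ]
9.295507848041497 33.54504260967113
```

View pics/c1.png

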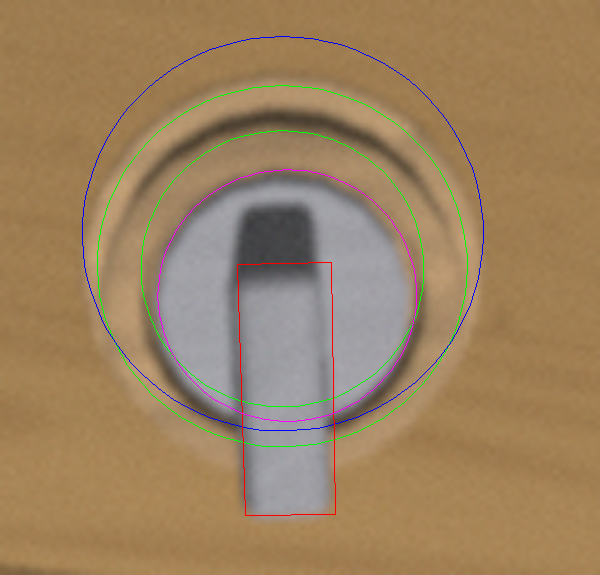

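The overlay puts the spanner at about (494.7, -181.2), turned roughly 11°, and the stand at about (493.5, -181). I'll descend and grasp.

```bash
python3 -m creep '[[[0.05,0.04,-1.5,0,0,0.6],[0.05,0.04,-3,0,0,0.6],[0.05,0.04,-4,0,0,0.6],[0.05,0.04,-5,0,0,0.6],[0.05,0.04,-5.4,0,0,0.6],[0.05,0.04,-5.68,0,0,0.6],[0.05,0.04,-5.68,0,0,0.6]]]' && python3 -m creep '[[[0,0,0,0,0,0],[0,0,0,0,0,0],[0,0,0,0,0,0],[0,0,0,0,0,0],[0,0,0,0,0,0],[0,0,0,0,0,0],[0,0,0,0,0,0],[0,0,0,0,0,0],[0,0,0,0,0,0],[0,0,0,0,0,0],[0,0,0,0,0,0],[0,0,0,0,0,0]]]' 5 60
python3 -c "
from rig import ctrl;s=ctrl.sense();print(s)"
```

```text
time_s: 1.95
eef_pos: [494.7, -181.9, 112.2]
ee_rot: [0.0, 0.996, 0.094, 0.0]
force: [-0.0, 0.3, -0.4]
grip_width: 1.001
grip_force: 0.0
time_s: 2.95
eef_pos: [494.9, -181.3, 112.3]
ee_rot: [0.0, 0.996, 0.095, 0.0]
force: [-1.5, 1.0, 5.4]
grip_width: 0.155
grip_force: 58.6
{'time_s': 2.95, 'joints': array([-5.73523871e-01,  5.50391455e-01,  1.70086532e+00, -1.03875660e-04,
        8.89810563e-01,  8.07541231e-01]), 'dq': array([-0.00044824,  0.00140732,  0.00016151, -0.000778  ,  0.00190522,
        0.00066942]), 'tau': array([ 1.60885550e-02, -4.27911294e+01, -1.87347347e+01,  7.90522434e-02,
       -3.43349101e-01, -1.37520654e-02]), 'eef_pos': array([ 494.9225694 , -181.26016023,  112.28164877]), 'ee_rot': array([1.94453088e-04, 9.95500499e-01, 9.47559233e-02, 1.81127758e-04]), 'force': array([-1.4509615 ,  1.00024916,  5.42882064]), 'wrist_torque': array([ 0.06834848,  0.23064181, -0.07078832]), 'grip_force': 58.62937331199646, 'grip_width': 0.1546202805077446}
```

```bash
python3 -m creep '[[[0,0,0.5,0,0,0],[0,0,1.5,0,0,0],[0,0,3,0,0,0],[0,0,4.7,0,0,0],[-0.5,1.5,4.7,0,0,0],[-1,3,4.7,0,0,0],[-1.5,4.5,4.7,0,0,0],[-2,6,4.7,0,0,0],[-2.5,7.5,4.7,0,0,0],[-2.9,9,4.7,0,0,0],[-3.2,10,4.7,0,0,0],[-3.2,10.8,4.7,0,0,0],[-3.2,11.3,4.7,0,0,0],[-3.2,11.3,4.7,0,0,0],[-3.2,11.3,4.7,0,0,0],[-3.2,11.3,4.7,0,0,0]]]'
python3 - <<'E'
from h import *
d=cap('wrist','w2'); s=ctrl.sense(); print(s['eef_pos'],s['ee_rot'],s['time_s'],s['force'],s['wrist_torque'])
crop(d,'c2',160,10,480,310,2)
E
```

```text
time_s: 4.28
eef_pos: [414.8, 100.7, 229.2]
ee_rot: [0.0, 0.996, 0.095, -0.0]
force: [0.3, -0.3, -1.8]
grip_width: 0.156
grip_force: 58.9
[414.86482011 100.56319625 229.21937415] [ 5.67575289e-05  9.95551956e-01  9.42138885e-02 -2.07735189e-04] 4.3333 [ 0.46194823 -0.35473055 -1.96323969] [ 0.01270418 -0.00715267  0.01087503]
```

View pics/c2.png

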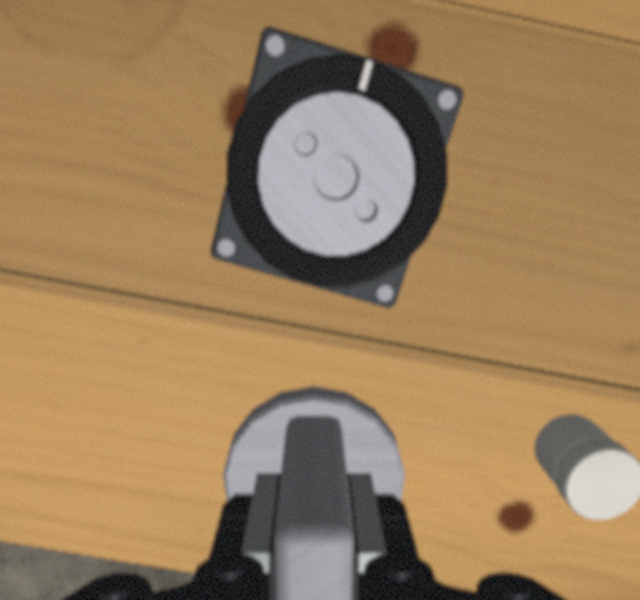

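The crop shows ring holes near full-image pixels (312.5,81.5) and (343.5,115), ring centre near (328,98), and white line toward (343,47). The spanner head is at crop (225–404, top 388).

```bash
python3 - <<'E'
from h import *
d=ld('w2'); im=d['image']; g=cv2.cvtColor(im,cv2.COLOR_RGB2GRAY)
a=ray(d,312.3,81.3,52);b=ray(d,343.3,114.8,52);c=ray(d,327.8,98,52)
print('holes',a,b,np.linalg.norm(a-b),(a+b)/2,'ctr',c,np.degrees(np.arctan2(*(a-b)[[1,0]])))
hsv=cv2.cvtColor(im,cv2.COLOR_RGB2HSV); m=((g>120)&(hsv[...,1]<60)).astype(np.uint8); m[:40]=0;m[170:]=0
n,l,st,ce=cv2.connectedComponentsWithStats(m); k=l[105,345-20]; print(st[k])
cs,_=cv2.findContours((l==k).astype(np.uint8),0,cv2.CHAIN_APPROX_NONE); P=cs[0][:,0,:]
W=np.array([ray(d,u,v,60)[:2] for u,v in P]); print('al disc z60',cv2.minEnclosingCircle(np.float32(W)), W.mean(0))
W=np.array([ray(d,u,v,52)[:2] for u,v in P]); print('al disc z52',cv2.minEnclosingCircle(np.float32(W)))
# head top edge at TCP
x,y,z=414.86,100.56,229.2-54-52
cc=circ(d,x,y,z+20,24); print('pred head crop L,R,top',(cc.min(0)-[160,10])*2+1,(cc.max(0)-[160,10])*2+1)
cc=circ(d,x,y,z+10,24); print('bottom edge top',(cc.min(0)-[160,10])*2+1,(cc.max(0)-[160,10])*2+1)
r=(rect(d,x,y,z+78,np.radians(10.8),20,7)-[160,10])*2+1;print(r)
print((proj(d,[x+25,y,z+20])-proj(d,[x+24,y,z+20]))*2)
wl=ray(d,160+366/2,10+76/2,60);print('wl',wl)
E
```

```text
holes [498.99612393 119.57444852  52.        ] [480.70871551  93.2357519   52.        ] 32.06487558742661 [489.85241972 106.40510021  52.        ] ctr [490.02156318 106.60722277  52.        ] 55.227089936488476
[ 289   56   78   82 5015]
al disc z60 ((489.97216796875, 106.99578857421875), 27.1020450592041) [490.48939661 107.139794  ]
al disc z52 ((489.94140625, 106.72477722167969), 28.00969123840332)
pred head crop L,R,top [221.6269175  394.48221622] [405.8485179  561.48656208]
bottom edge top [226.47812061 382.18953277] [401.00652749 541.71944907]
[[272.01909246 529.28744127]
 [355.50561997 529.31501518]
 [351.2538926  719.12625722]
 [276.06941081 719.11314924]
 [272.01909246 529.28744127]]
[ 0.78602362 -3.72299217]
wl [522.99605502 103.26087899  60.        ]
```

```bash
python3 -m creep '[[[0.8,0.1,0,0,0,1.3],[1.8,0.2,0,0,0,2.6],[2.6,0.25,0,0,0,3.9],[3.02,0.25,-0.5,0,0,5.2],[3.02,0.25,-1,0,0,6.5],[3.02,0.25,-1.5,0,0,7.8],[3.02,0.25,-2,0,0,8.88],[3.02,0.25,-2.2,0,0,8.88],[3.02,0.25,-2.2,0,0,8.88],[3.02,0.25,-2.2,0,0,8.88]]]'
python3 - <<'E'
from h import *
d=cap('wrist','w3'); s=ctrl.sense(); print(s['eef_pos'],s['ee_rot'],s['time_s'],s['force'],s['wrist_torque'])
q=s['ee_rot'];print(np.degrees(2*np.arctan2(q[2],q[1])))
crop(d,'c3',200,100,440,300,3)
E
```

```text
time_s: 5.17
eef_pos: [490.5, 107.1, 174.7]
ee_rot: [0.0, 0.887, 0.462, 0.0]
force: [-0.4, 1.4, -0.7]
grip_width: 0.152
grip_force: 58.9
[490.63330162 107.21368341 175.05816347] [2.36720011e-04 8.86582204e-01 4.62570819e-01 4.19973637e-04] 5.2167 [ 0.64879038 -0.03193246 -1.68951595] [-0.00231428  0.03108285 -0.0267643 ]
55.106252154397595
```

View pics/c3.png

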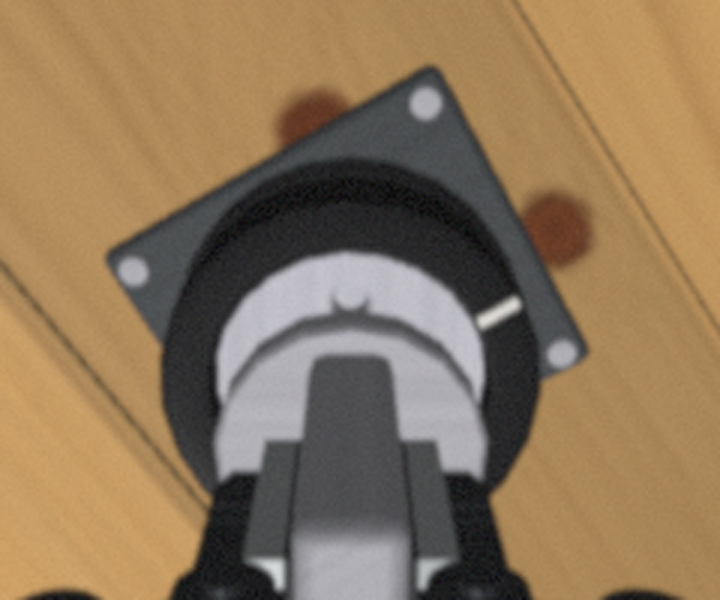

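The near hole at crop (350,292) lines up with the head and handle centreline (351), so the lateral fit and yaw are right. Now I'll feel down.

```bash
python3 -m creep '[[[-0.01,0,-0.3,0,0,0],[-0.01,0,-0.5,0,0,0],[-0.01,0,-0.58,0,0,0],[-0.01,0,-0.62,0,0,0],[-0.01,0,-0.66,0,0,0],[-0.01,0,-0.7,0,0,0],[-0.01,0,-0.7,0,0,0]]]'; python3 -c "
from rig import ctrl;s=ctrl.sense();print(s['eef_pos'],s['force'],s['wrist_torque'])"
```

```text
time_s: 5.8
eef_pos: [490.1, 107.6, 156.9]
ee_rot: [-0.0, 0.886, 0.464, 0.0]
force: [0.3, -0.7, -1.0]
grip_width: 0.157
grip_force: 59.0
[490.05656952 107.56224868 156.85278781] [ 0.27184778 -0.72703996 -0.9651618 ] [ 0.05027327 -0.02630891 -0.00110416]
```

```bash
python3 -m creep '[[[0,0,-0.02,0,0,0],[0,0,-0.04,0,0,0],[0,0,-0.06,0,0,0],[0,0,-0.08,0,0,0],[0,0,-0.08,0,0,0]]]'; python3 -c "
from rig import ctrl;s=ctrl.sense();print(s['eef_pos'],s['force'],s['wrist_torque'])"
```

```text
time_s: 6.22
eef_pos: [490.0, 107.5, 154.8]
ee_rot: [-0.0, 0.886, 0.464, -0.0]
force: [0.4, 0.1, -1.2]
grip_width: 0.158
grip_force: 59.0
[490.01963774 107.54328859 154.81868315] [ 0.4421154   0.08493867 -1.15305357] [ 0.00241622 -0.048476    0.0260651 ]
```

```bash
python3 -m creep '[[[0,0,-0.03,0,0,0],[0,0,-0.06,0,0,0],[0,0,-0.06,0,0,0],[0,0,-0.06,0,0,0]]]' && python3 -m creep '[[[0,0,0,0,0,-0.2],[0,0,0,0,0,-0.4],[0,0,0,0,0,-0.6],[0,0,0,0,0,-0.8],[0,0,0,0,0,-1],[0,0,0,0,0,-1.2],[0,0,0,0,0,-1.4],[0,0,0,0,0,-1.6],[0,0,0,0,0,-1.6]]]'; python3 -c "
from rig import ctrl;s=ctrl.sense();print(s['eef_pos'],s['force'],s['wrist_torque'])"
```

```text
time_s: 6.55
eef_pos: [490.0, 107.5, 153.3]
ee_rot: [-0.0, 0.886, 0.464, -0.0]
force: [-0.9, 0.8, -1.5]
grip_width: 0.151
grip_force: 59.0
time_s: 7.3
eef_pos: [490.3, 107.4, 153.5]
ee_rot: [0.0, 0.916, 0.4, 0.0]
force: [1.8, -3.3, -2.3]
grip_width: 0.155
grip_force: 58.9
[490.26931509 107.36919252 153.48114378] [ 1.8374581  -3.26044027 -2.26439235] [-0.61400477 -0.49398313  0.12280606]
```

```bash
python3 -m creep '[[[0.01,-0.015,0,0,0,-0.3],[0.01,-0.015,0,0,0,-0.6],[0.01,-0.015,0,0,0,-0.9],[0.01,-0.015,0,0,0,-1.2],[0.01,-0.015,0,0,0,-1.5],[0.01,-0.015,0,0,0,-1.8],[0.01,-0.015,0,0,0,-2.1],[0.01,-0.015,0,0,0,-2.4],[0.01,-0.015,0,0,0,-2.7],[0.01,-0.015,0,0,0,-3],[0.01,-0.015,0,0,0,-3.3],[0.01,-0.015,0,0,0,-3.6],[0.01,-0.015,0,0,0,-3.9],[0.01,-0.015,0,0,0,-4.2],[0.01,-0.015,0,0,0,-4.2]]]'; python3 -c "
from rig import ctrl;s=ctrl.sense();print(s['eef_pos'],s['force'],s['wrist_torque'])"
```

```text
time_s: 8.55
eef_pos: [490.3, 107.2, 153.5]
ee_rot: [-0.0, 0.974, 0.227, 0.0]
force: [1.5, -0.9, -2.5]
grip_width: 0.154
grip_force: 58.9
[490.32801131 107.21043942 153.45608364] [ 1.47936221 -0.92698719 -2.51073548] [-0.32439143 -0.26983317  0.09396313]
```

```bash
T='from rig import ctrl;import numpy as np
s=ctrl.sense();q=s["ee_rot"];print(np.degrees(2*np.arctan2(q[2],q[1])),s["eef_pos"],s["force"],s["wrist_torque"])'; echo "$T">st.py
python3 -m creep '[[[0,0,0,0,0,-0.25],[0,0,0,0,0,-0.5],[0,0,0,0,0,-0.75],[0,0,0,0,0,-1],[0,0,0,0,0,-1.2]]]' >/dev/null; python3 st.py
python3 -m creep '[[[0,0,0,0,0,-0.2],[0,0,0,0,0,-0.4],[0,0,0,0,0,-0.6],[0,0,0,0,0,-0.6]]]'>/dev/null; python3 st.py
```

```text
20.15038622795288 [490.3345708  107.19803374 153.43198801] [ 1.74029808 -1.59735539 -1.02962022] [-0.28241553 -0.41824825  0.16481326]
17.186286385202823 [490.32455924 107.19883344 153.44515515] [ 1.42487161 -1.35042828 -0.84530167] [-0.23331439 -0.32285651  0.10227587]
```

```bash

python3 -m creep '[[[0,0,0,0,0,-0.2],[0,0,0,0,0,-0.4],[0,0,0,0,0,-0.4]]]' >/dev/null; python3 st.py
python3 -m creep '[[[0,0,0,0,0,-0.2],[0,0,0,0,0,-0.4],[0,0,0,0,0,-0.4]]]'>/dev/null; python3 st.py
python3 -m creep '[[[0,0,0,0,0,-0.2],[0,0,0,0,0,-0.4],[0,0,0,0,0,-0.4]]]'>/dev/null; python3 st.py
```

```text
15.18506099178727 [490.33307166 107.19489394 153.43155226] [ 0.97448385 -0.8658196  -0.3185592 ] [-0.22864266 -0.40415892  0.15159059]
13.182030866299744 [490.31641209 107.20663204 153.42620871] [ 2.04045444 -0.46056286 -1.29685809] [-0.18292305 -0.37915627  0.08322319]
11.193244397811096 [490.30799669 107.1899788  153.41714644] [ 1.01756146 -1.60746761  0.56180709] [-0.15207931 -0.36850008  0.17985017]
```

```bash
echo 'import sys;sys.exit(abs(s["wrist_torque"][2])>0.28)'>>st.py
python3 -m creep '[[[0,0,0,0,0,-0.2],[0,0,0,0,0,-0.3],[0,0,0,0,0,-0.3]]]' >/dev/null; python3 st.py &&
python3 -m creep '[[[0,0,0,0,0,-0.2],[0,0,0,0,0,-0.3],[0,0,0,0,0,-0.3]]]'>/dev/null && python3 st.py &&
python3 -m creep '[[[0,0,0,0,0,-0.2],[0,0,0,0,0,-0.3],[0,0,0,0,0,-0.3]]]'>/dev/null && python3 st.py &&
python3 -m creep '[[[0,0,0,0,0,-0.2],[0,0,0,0,0,-0.3],[0,0,0,0,0,-0.3]]]'>/dev/null && python3 st.py
```

```text
9.752632349819926 [490.33834461 107.17255169 153.42526727] [ 3.03483415 -1.10097293 -0.38420047] [-0.17932138 -0.45400973  0.50750578]True
```

The twist jumped from 0.15 to 0.5 N·m after about 45° of turn, within the expected range, so the ring is on its stop. I'll ease off, hold, then lift out.

```bash

python3 -m creep '[[[0,0,0,0,0,0.1],[0,0,0,0,0,0.2],[0,0,0,0,0,0.2],[0,0,0,0,0,0.2]]]' >/dev/null; python3 st.py
```

```text
10.75796517134735 [490.33208224 107.16767822 153.42870584] [ 2.18941334 -0.50898614  0.28331537] [-0.18069132 -0.42582708  0.32023593]True
```

```bash

python3 -m creep '[[[0,0,0,0,0,0.2],[0,0,0,0,0,0.4],[0,0,0,0,0,0.55],[0,0,0,0,0,0.55]]]' >/dev/null; python3 st.py
python3 -m creep '[[[0,0,0.1,0,0,0],[0,0,0.2,0,0,0],[0,0,0.3,0,0,0],[0,0,0.6,0,0,0],[0,0,1.2,0,0,0],[0,0,2.2,0,0,0],[0,0,3,0,0,0],[0,0,3,0,0,0]]]' >/dev/null; python3 st.py
```

```text
13.560126604424541 [489.9892898  107.21494602 153.15243995] [ 0.22103424 -0.82135041 -2.04101157] [-0.07534056 -0.19185403  0.01077562]
13.519751900461628 [491.43013801 107.30455027 232.61292659] [ 1.12042914 -0.87114624 -1.33095933] [ 0.01517687 -0.03332547  0.0596966 ]False
False
```

```bash

python3 -m creep '[[[-1,0,0,0,0,-0.3],[-2,-0.2,0,0,0,-0.55],[-2.7,-0.26,0,0,0,-0.55],[-3,-0.26,0,0,0,-0.55],[-3,-0.26,0,0,0,-0.55],[-3,-0.26,0,0,0,-0.55],[-3,-0.26,0,0,0,-0.55]]]' ; python3 - <<'E'
from h import *
d=cap('wrist','w4'); exec(open('st.py').read().split('\nimport sys')[0].split('\n',1)[1])
crop(d,'c4',160,10,480,310,2)
E
```

```text
time_s: 12.22
eef_pos: [416.2, 100.7, 228.5]
ee_rot: [0.0, 0.996, 0.094, 0.0]
force: [-0.3, 0.0, -1.4]
grip_width: 0.156
grip_force: 59.0
10.767215426641766 [416.11668198 100.69047928 228.35587494] [ 0.3573607   0.30310387 -1.06603891] [-0.01916331  0.01745643  0.01166618]
```

View pics/c4.png

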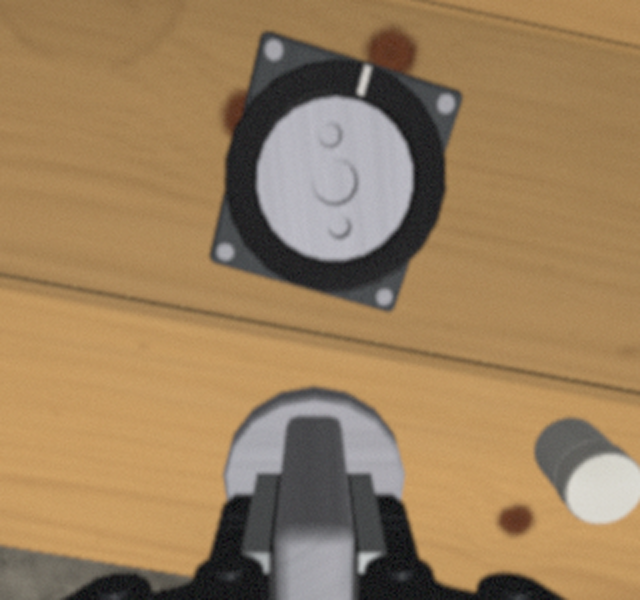

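The ring's hole line is now at about 17° (crop (330,135)–(340,228)), turned 38°. That fits the seated limit, and the spanner sits unchanged in the grip. I'll return it to the stand.

```bash

python3 -m creep '[[[0.4,-1.4,0,0,0,0],[0.8,-2.9,0,0,0,0],[1.2,-4.4,0,0,0,0],[1.6,-5.9,0,0,0,0],[2,-7.4,0,0,0,0],[2.5,-8.9,0,0,0,0],[2.9,-10.2,0,0,0,0],[3.14,-11,0,0,0,0],[3.14,-11.28,-0.5,0,0,0],[3.14,-11.28,-1.5,0,0,0],[3.14,-11.28,-2.5,0,0,0],[3.14,-11.28,-3.2,0,0,0],[3.14,-11.28,-3.4,0,0,0],[3.14,-11.28,-3.4,0,0,0],[3.14,-11.28,-3.4,0,0,0]]]' >/dev/null; python3 st.py; python3 st.py
```

```text
10.769940484960049 [ 494.38918092 -181.62617281  144.02110336] [-0.03827178 -0.11194195 -0.71551068] [-0.00037424 -0.02710129 -0.01401356]
10.769940484960049 [ 494.38918092 -181.62617281  144.02110336] [-0.03827178 -0.11194195 -0.71551068] [-0.00037424 -0.02710129 -0.01401356]False
False
```

```bash

python3 -m creep '[[[0.01,0.01,-0.3,0,0,0],[0.01,0.01,-0.5,0,0,0],[0.01,0.01,-0.6,0,0,0],[0.01,0.01,-0.7,0,0,0],[0.01,0.01,-0.8,0,0,0],[0.01,0.01,-0.9,0,0,0],[0.01,0.01,-1,0,0,0],[0.01,0.01,-1.1,0,0,0],[0.01,0.01,-1.16,0,0,0],[0.01,0.01,-1.16,0,0,0]]]' >/dev/null; python3 st.py;
python3 -m creep '[[[0,0,-0.04,0,0,0],[0,0,-0.08,0,0,0],[0,0,-0.08,0,0,0]]]' >/dev/null; python3 st.py
```

```text
10.761574267777302 [ 493.95051382 -181.00879927  114.04299557] [-1.13449352  0.62598257 -1.8301182 ] [ 0.00102535  0.03380544 -0.0536833 ]
10.76293623975955 [ 494.0972553  -181.09554111  112.40681794] [-0.16389604  0.47231204 -1.73884949] [ 0.0066547  -0.04312823 -0.01155816]False
False
```

```bash

python3 -m creep '[[[0,0,-0.02,0,0,0],[0,0,-0.02,0,0,0],[0,0,-0.02,0,0,0]]]' >/dev/null; python3 st.py;
python3 -m creep '[[[0,0,0,0,0,0],[0,0,0,0,0,0],[0,0,0,0,0,0],[0,0,0,0,0,0],[0,0,0,0,0,0],[0,0,0,0,0,0],[0,0,0,0,0,0],[0,0,0,0,0,0],[0,0,0,0,0,0],[0,0,0,0,0,0]]]' 85
python3 -m creep '[[[0,0,0.5,0,0,0],[0,0,1.5,0,0,0],[0,0,3,0,0,0],[0,0,4.5,0,0,0],[0,0,5.7,0,0,0],[0,0,5.7,0,0,0],[0,0,5.7,0,0,0],[0,0,5.7,0,0,0]]]'
python3 - <<'E'
from h import *
d=cap('wrist','w5'); x,y=494.1,-181.1; g=(0,255,0)
th=np.radians(10.8)
crop(d,'c5',260,120,380,235,5,[(rect(d,x,y,84,th,20,7),(0,0,255)),(circ(d,x,y,26,24),(255,0,255)),(circ(d,493.5,-181,0,40),(255,0,0))])
E
```

```text
10.766158964698995 [ 494.12607106 -181.09468807  112.28297192] [-1.67212826  0.90476702  4.49208723] [ 0.17016238  0.32935457 -0.01789733]
time_s: 15.68
eef_pos: [494.0, -181.1, 111.9]
ee_rot: [-0.0, 0.996, 0.094, -0.0]
force: [0.1, -0.7, 0.5]
grip_width: 0.998
grip_force: 0.0
time_s: 16.35
eef_pos: [493.7, -180.9, 253.5]
ee_rot: [-0.0, 0.996, 0.094, -0.001]
force: [-0.2, -0.7, -0.1]
grip_width: 0.998
grip_force: 0.0False
```

View pics/c5.png

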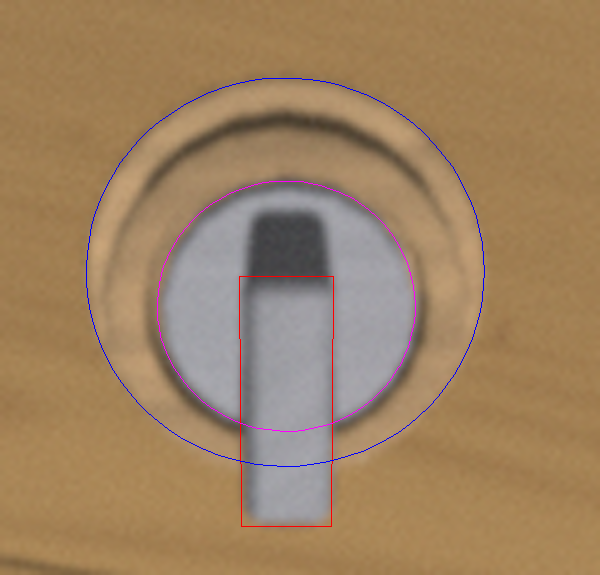

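The spanner is home: the head disc and handle match the model, centred in the pot and upright. Handing in.

```bash
python3 -c "
from rig import ctrl;print(ctrl.finish_job())"
```

```text
the job is handed in; nothing more can be done
None
```

The ring was turned about 38° clockwise until the twist rose sharply to 0.5 N·m, which I took as its stop. The spanner is back in its stand, pins down, and the job was handed in at about 16 s with no verdict returned.

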